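# Scrap a failed block and ease the sprung flap of the reject box shut

## Task

The drilled aluminium block has failed inspection: put it into the red reject box through the open flap. Then close the box: push the flap gently back towards its stop until the yellow prop springs clear, and ease the sprung flap all the way down with your fingers so that it never slams. Leave the other things on the bench where they are.

Things in the scene. Friction and masses are not known exactly. Their poses are not given: they have to be found in the camera images.
- reject_box: Red open-topped steel box fixed to the bench, 120 (x) by 170 (y) mm, 80 high, walls 4 mm, rubber-lined floor 8 mm up. Origin: centre of its underside. Its z is up, its -x side is the front (towards the robot, the box is turned a little), its +x side carries the flap's hinge.
- hinge_line (a point): Middle of the flap's hinge line, on the back rim of the box: 64 mm behind the box's centre (+x of the box) and 84 mm up; the hinge runs along the box's y.
- flap_edge (a point): Middle of the flap's free edge: axis of a rolled rim 8 mm thick and 174 mm wide, 150 mm from the hinge line; the rest is a flat grey sheet 3 mm thick. Upright it is some 234 mm above the bench; shut, 26 mm in front of the box's front wall and 84 mm up. Fingers that lean (tips forward and down, 20 to 40 degrees) carry the rim till it is shut; upright fingers lose it near the end.
- flap (a joint): Flap angle in rad: 0 shut (level), about 1.60 at the start (upright at the back of the box, underside facing the robot), 1.76 at its back stop. A spring always drives it shut, with 2 to 4 N at the free edge. The prop holds it at the start; pushed back to about 1.70 the prop springs clear, and from then on the flap must be braked on its front (under) side until shut, or it slams.
- prop (a joint): Angle of the yellow prop on the outside of the box's right (-y) wall, in rad: 0 upright under the steel pin of the flap (holding it open), 0.6 sprung forward, clear. It moves by its own light spring once the flap is pushed back and the load is off it; it need not be touched.
- scrap_block: The failed part: drilled aluminium block, 40 (x) by 60 (y) by 25 (z) mm, 0.1 to 0.25 kg, lying flat on the bench. Origin: centre of its underside.
- probe_tin: Bystander: round white tin, 60 mm across, 22 high. Origin: centre of its underside.
- tape_roll: Bystander: roll of white label stock, 96 mm across, 25 high. Origin: centre of its underside.
- stamp: Bystander: rubber stamp with a wooden grip, 27 by 46 mm, 65 high. Origin: centre of its underside.
- loose_board: Bystander: small circuit board, 85 by 72 by 12 mm. Origin: centre of its underside.
- red_marker: Bystander: red marker pen lying flat, 132 mm long along its y, 15 thick. Origin: centre of its underside.
- parts_bin: Bystander: small black open parts bin, 115 by 79 by 53 mm. Origin: centre of its underside.
There are look-alikes about, which are no part of the job. Leave any orange look-alike of the scrap_block alone.

How it is judged:
By the outcome, as a careful person would: the job done as asked, in the order asked, and still so for the second after the job is handed in, with the robot touching nothing.
It also fails if it takes over 64 s, if anything falls off the work surface, if the arm or the gripper's body presses on something with over 40 N, if the wrist force passes 120 N, or if a joint passes its speed limit or range.

## Robot

A 7-joint arm with a two-finger parallel gripper is mounted at the origin on a cart in front of the work surface, level with it; the furniture and walls round the work are solid. World frame = base frame: x ahead of the robot, y to its left, z up, the work surface at z = 0. Lengths are in m, angles in rad, forces in N, time in s.
With the tool pointing down it reaches from about 0.35 to 0.775 m from the base axis. Payload 3.1 kg.
Tool frame: the origin (TCP) lies at the centre of the arm's flange, where the gripper is bolted on; the fingertips stand 173 mm ahead of it and the grasp point (between the pads) lies 155 mm ahead of it (bot.tcp_to_tips is the distance from the TCP to the fingertips, in m); z points along the fingers, y is the direction in which the jaws open and shut (so a half turn about z gives the same grasp; the last joint's range is limited). The gripper opens to 85 mm and grips with 20 to 120 N. Pads are 22 mm wide; open, the fingers measure 114 mm over their backs; the gripper's body (76 mm by 85 mm) begins 54 mm behind the grasp point. The pads swing forward as they close: fully open they stand 13 mm farther back than shut.
Start: joints at [-1.324, 0.311, 0.014, 1.512, -0.004, 1.319, -0.027], TCP at [0.157, 0.527, 0.405] pointing down, gripper open.
Joint ranges: [-2.7, 2.7], [-0.3, 1.91], [-1.27, 1.3], [0.12, 2.57], [-1.44, 4.58], [0.2, 2.03], [-3.05, 3.05]. Speed limits (rad/s): [2.79, 2.79, 3.14, 3.14, 3.14, 3.14, 3.14].

## Interface

Orientations are given as a rotation vector (axis times angle).
In Python, from plant import bot gives the robot as it stands.
- The arm moves only by the shell command python3 -m pendant 'ROWS' [FORCE]. ROWS is a JSON object of lists of equal length, an entry for each row: "turn": the turn, a rotation vector about the tool's x, y, z in degrees, a list of three; "travel": the shift along the tool's x, y, z in m, a list of three; "fingers": the finger opening in m, from 0 to 0.0854. A call has exactly 10 rows; each row is the pose to reach, as a shift and turn from the pose commanded when the call began, along the tool's axes at that moment; what a row does not reach only later rows make up. A row lasts 1/8 s, in which the tool goes at most 62.5 mm and 10.7 degrees, less where a joint would pass 70% of its speed; a pose out of reach is approached as far as the arm can. A call with a gripper value outside its range is refused whole. The fingers move at their own pace and stop on an object; FORCE is the grip in N (left out, the last holds). Time passes only in rows, so rows that repeat a pose let the fingers close, or fill a call up. It gives the time, the measured TCP pose, the force and the opening at its end, in the units of the state.
- bot.get_obs(): the state, without advancing time (a new reading comes with each control period).
- bot.read_camera(name): name is "scene" or "top" or "wrist"; returns the picture (400x640x3 uint8, red, green, blue); there is no depth.
- bot.calibration(name): a dict with "intrinsics" (3x3 intrinsics, pixels), "distortion" ([k1, k2, p1, p2, k3] as OpenCV has them; the pictures are not rectified), "R" (3x3) and "t" (3): a world point X has camera coordinates R X + t; the wrist camera has in their place "hand_eye" (4x4, takes a point from camera to tool coordinates, whose origin is the TCP and whose axes are the flange's). Camera axes: x right, y down, z forward; pixel columns grow to the right and rows downward; lengths in m; the calibration is good to about 2 mm. A picture is of the moment at which its call begins: read the wrist's pose just before it. calibration takes no time and is no camera call.
- bot.hand_in(): hands the job in, once; it reports no verdict.
The state is a dict: "time": time; "q": joint angles; "qd": joint speeds; "joint_efforts": joint torques, N m; "position": TCP position; "tcp_rot": TCP orientation; "force": force on the tool from outside, world axes, zero at the start; "ft_torque": the same for the moment, N m; "gripper_width": opening from 0.0 (shut) to 1.0 (fully open).
Only numpy, scipy, OpenCV 4.12 (cv2) and the standard library are available. Lean on these libraries where they do the work, as an engineer would, in place of code of your own. Each camera call takes 0.05 s, during which the arm holds its last target.

## Working session

There is one attempt and no reset: what is moved stays moved. The work goes in short steps, Python scripts to look and compute and a shell command to move; the robot and the scene stay as the last step left them, time stands still between calls to the robot, and variables do not carry over. Pictures are saved under pics/ and viewed, and the job is handed in when it is done.

```bash
ls; mkdir -p pics
python3 - <<'E'
from plant import bot
import cv2
o=bot.get_obs();print(o)
for n in("scene","top","wrist"):
    c=bot.calibration(n);print(n,c)
    cv2.imwrite(f"pics/{n}0.png",bot.read_camera(n)[:,:,::-1])
E
```

```text
pics
{'time': 0.0, 'q': array([-1.32373355,  0.31172908,  0.0139902 ,  1.51306318, -0.00440466,
        1.31917106, -0.02719214]), 'qd': array([ 3.16255036e-04, -7.12738061e-04,  1.31539832e-03,  1.15966096e-03,
       -6.03739652e-05, -3.79020418e-04, -4.64875403e-04]), 'joint_efforts': array([ 2.96248129e-05, -3.79914594e+01,  1.45929535e-01, -2.30587846e+01,
        1.20995915e-02,  1.40080287e-02, -4.71735504e-06]), 'position': array([0.15650214, 0.52693294, 0.40361623]), 'tcp_rot': array([-0.45184512, -3.10867811,  0.00365474]), 'force': array([ 0.54800125,  0.42101364, -0.23753585]), 'ft_torque': array([ 0.02810229, -0.05191265, -0.00013982]), 'gripper_width': 1.0002322656339746}
scene {'intrinsics': array([[389.54997245,   0.        , 320.10976544],
       [  0.        , 389.54997245, 194.90756866],
       [  0.        ,   0.        ,   1.        ]]), 'distortion': array([0.0072585, 0.       , 0.       , 0.       , 0.       ]), 'R': array([[-0.87956738, -0.4756634 , -0.01027411],
       [-0.25160184,  0.48335754, -0.83848793],
       [ 0.40380409, -0.73492164, -0.54482331]]), 
[... 428 characters left out ...]
  0.02069708, -0.99315715]]), 't': array([-0.00986703,  0.4961889 ,  1.36502172])}
wrist {'intrinsics': array([[344.98869363,   0.        , 319.35088667],
       [  0.        , 344.98869363, 194.7813258 ],
       [  0.        ,   0.        ,   1.        ]]), 'distortion': array([-0.03945211,  0.        ,  0.        ,  0.        ,  0.        ]), 'hand_eye': array([[-2.67682651e-04, -9.54229385e-01, -2.99075592e-01,
         7.68216329e-02],
       [ 9.99999767e-01, -4.43178244e-04,  5.18969514e-04,
        -1.31822929e-03],
       [-6.27759756e-04, -2.99075383e-01,  9.54229281e-01,
         3.08336692e-02],
       [ 0.00000000e+00,  0.00000000e+00,  0.00000000e+00,
         1.00000000e+00]])}
```

View pics/scene0.png

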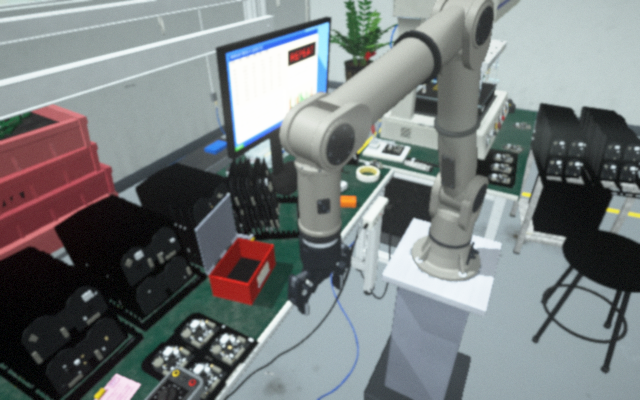

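View pics/top0.png

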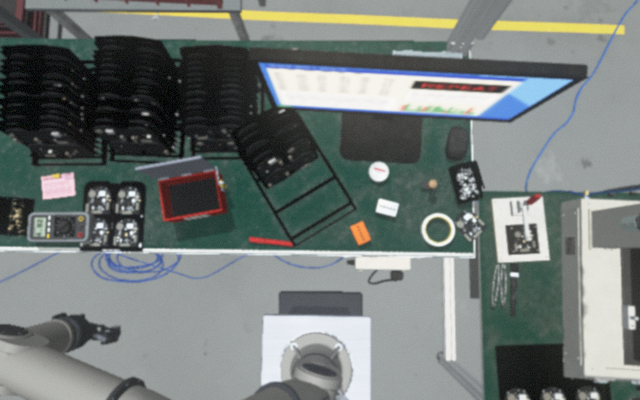

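View pics/wrist0.png

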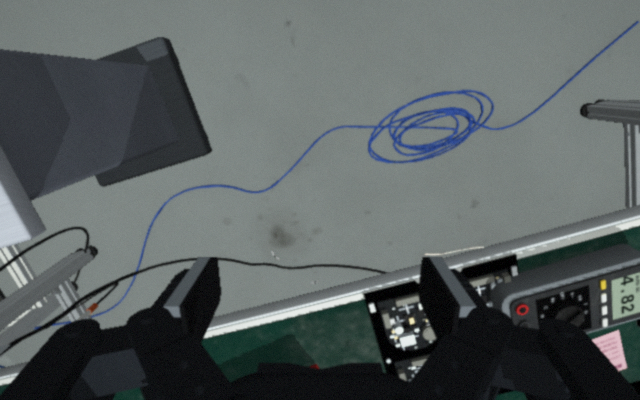

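The top view shows the red box at (193,195) with its flap edge-on at about (170,163). Candidates for the block are the pale rectangle at (386,208), the orange block at (360,233), the round tin at (378,171) and the stamp at (432,184). The pale rectangle best fits drilled aluminium, so I'll check it close up.

```bash
cat > h.py <<'E'
import numpy as np,cv2
from plant import bot
from scipy.spatial.transform import Rotation as R
def ray(n,uv,pose=None):
    c=bot.calibration(n);p=cv2.undistortPoints(np.array(uv,float).reshape(-1,1,2),c['intrinsics'],c['distortion']).reshape(-1,2)
    d=np.c_[p,np.ones(len(p))]
    if n=='wrist':
        H=c['hand_eye'];Rt=R.from_rotvec(pose['tcp_rot']).as_matrix()
        return Rt@H[:3,3]+pose['position'],d@(Rt@H[:3,:3]).T
    return -c['R'].T@c['t'],d@c['R']
def onz(n,uv,z,pose=None):
    o,d=ray(n,uv,pose);return o+d*((z-o[2])/d[:,2])[:,None]
def proj(n,X,pose=None):
    c=bot.calibration(n)
    X=np.array(X,float).reshape(-1,3)
    if n=='wrist':
        H=c['hand_eye'];Rt=R.from_rotvec(pose['tcp_rot']).as_matrix();Rc=(Rt@H[:3,:3]).T;t=-Rc@(Rt@H[:3,3]+pose['position'])
    else: Rc,t=c['R'],c['t']
    return cv2.projectPoints(X,cv2.Rodrigues(Rc)[0],t,c['intrinsics'],c['distortion'])[0].reshape(-1,2)
E
python3 - <<'E'
import cv2,numpy as np
from h import *
t=cv2.imread('pics/top0.png');s=cv2.imread('pics/scene0.png')
a=cv2.resize(t[140:260,330:490],None,fx=5,fy=5,interpolation=2)
b=cv2.resize(t[140:240,120:280],None,fx=5,fy=5,interpolation=2)
cv2.imwrite('pics/c1.png',a);cv2.imwrite('pics/c2.png',b)
cv2.imwrite('pics/c3.png',cv2.resize(s[170:320,170:320],None,fx=4,fy=4,interpolation=2))
g=cv2.cvtColor(t,cv2.COLOR_BGR2GRAY)
m=(g>150).astype(np.uint8);m[:,:370]=0;m[:,402]=0
cs,_=cv2.findContours(m[190:222],0,1)
for k in cs:
    if cv2.contourArea(k)>80:
        k=k+[0,190];r=cv2.minAreaRect(k);print(r);P=onz('top',cv2.boxPoints(r),0.025);print(P,P.mean(0))
h=cv2.cvtColor(t,cv2.COLOR_BGR2HSV)
m=((h[...,1]>150)&((h[...,0]<6)|(h[...,0]>174))).astype(np.uint8)
cs,_=cv2.findContours(m,0,1)
k=max(cs,key=cv2.contourArea);r=cv2.minAreaRect(k);print(r);P=onz('top',cv2.boxPoints(r),0.08);print(P,P.mean(0))
E
```

```text
((437.5, 217.0), (8.0, 29.0), 90.0)
[[ 0.4563878  -0.31292603  0.025     ]
 [ 0.45749487 -0.39853264  0.025     ]
 [ 0.43370113 -0.39808512  0.025     ]
 [ 0.43255457 -0.31264863  0.025     ]] [ 0.44503459 -0.3555481   0.025     ]
((386.81744384765625, 207.18467712402344), (21.643661499023438, 14.75118637084961), 14.931418418884277)
[[ 0.45896116 -0.16891213  0.025     ]
 [ 0.50193454 -0.18024001  0.025     ]
 [ 0.48590485 -0.24251436  0.025     ]
 [ 0.44309167 -0.23100629  0.025     ]] [ 0.47247305 -0.2056682   0.025     ]
((518.5, 208.5), (53.0, 25.0), 0.0)
[[ 0.43528964 -0.51532555  0.025     ]
 [ 0.50977397 -0.51744121  0.025     ]
 [ 0.51161291 -0.67252496  0.025     ]
 [ 0.43740472 -0.66946331  0.025     ]] [ 0.47352031 -0.59368876  0.025     ]
((606.5, 205.5), (31.0, 65.0), 90.0)
[[ 0.53051656 -0.75758577  0.025     ]
 [ 0.53262943 -0.94475714  0.025     ]
 [ 0.44117481 -0.93894405  0.025     ]
 [ 0.43856587 -0.75316182  0.025     ]] [ 0.48572167 -0.8486122   0.025     ]
((191.48516845703125, 195.79151916503906), (42.24867248535156, 62.90260696411133), 79.91940307617188)
[[0.53678077 0.46862462 0.08      ]
 [0.57130973 0.28933695 0.08      ]
 [0.45000835 0.26321122 0.08      ]
 [0.41602022 0.44065743 0.08      ]] [0.49352977 0.36545756 0.08      ]
```

View pics/c1.png

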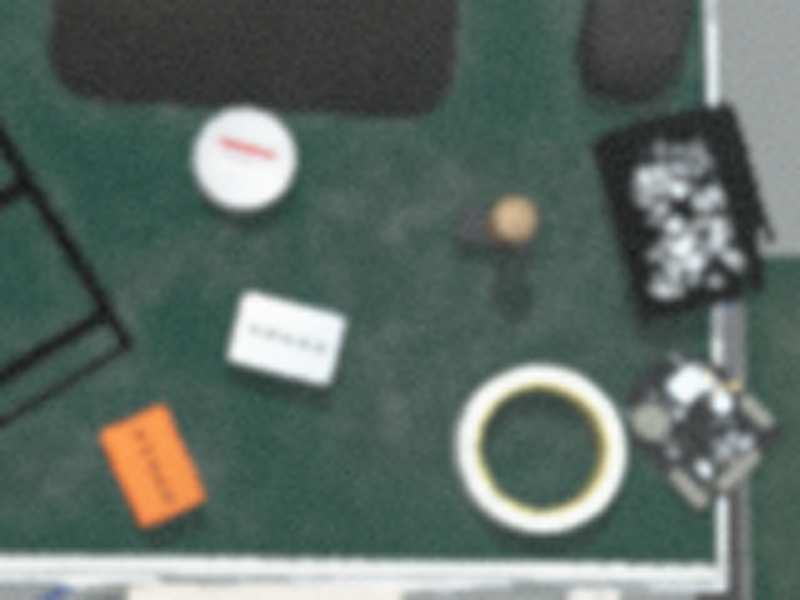

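View pics/c2.png

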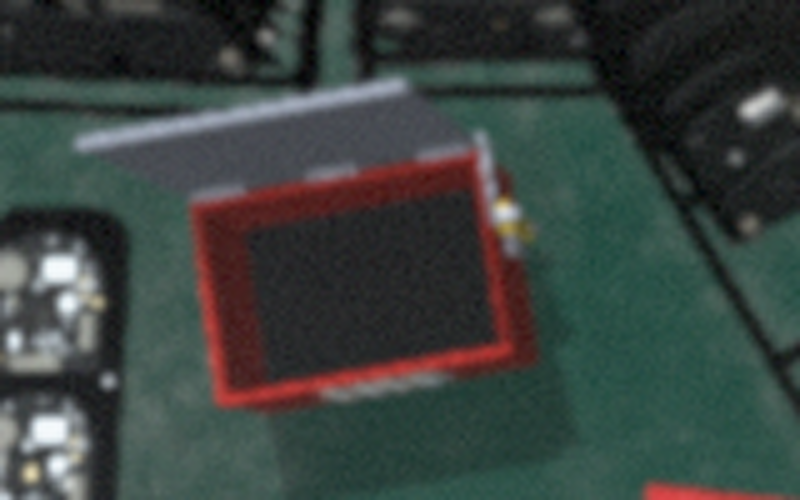

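View pics/c3.png

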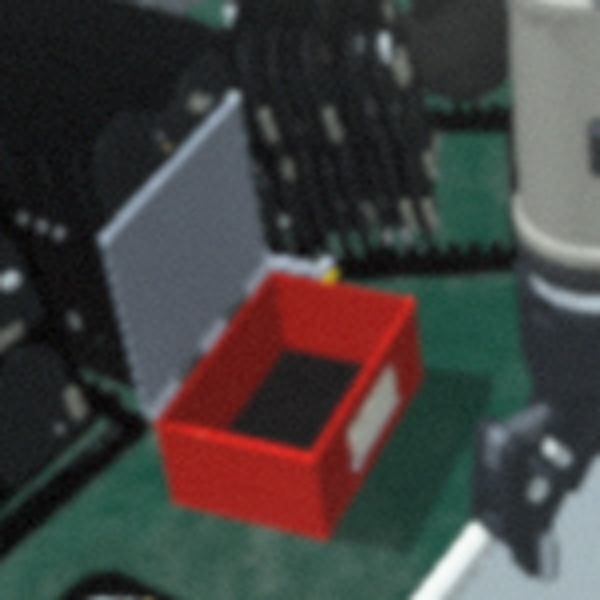

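The close crop shows a row of drilled holes in the pale metallic block at (386,208), so that is the target. The orange one at (360,233) is the look-alike. Next I'll measure the box, the flap and the block's exact pose.

Run:
```python
from h import *
np.set_printoptions(precision=4,suppress=True)
f=lambda P,x0,y0,s:np.array(P)/s-0.5*(1-1/s)+[x0,y0]
# order FL,FR,BR,BL
T=f([(217,402),(511,347),(479,155),(193,205)],120,140,5)
S=f([(318,455),(415,297),(275,275),(160,423)],170,170,4)
c=onz('top',T,.08);d=onz('scene',S,.08)
for P in(c,d):
    print(P[:,:2].ravel(),P.mean(0),[np.linalg.norm(P[i]-P[i-1]) for i in range(4)])
    e=(P[0]-P[1])+(P[3]-P[2]);print('yaw',np.degrees(np.arctan2(-e[0],e[1])))
# flap top edge two view
Ft=f([(78,143),(405,83)],120,140,5);Fs=f([(103,238),(235,95)],170,170,4)
for i in range(2):
    o1,d1=ray('top',Ft[i]);o2,d2=ray('scene',Fs[i]);d1=d1[0];d2=d2[0]
    k=np.linalg.lstsq(np.c_[d1,-d2],o2-o1,rcond=None)[0];print('flap',o1+k[0]*d1,o2+k[1]*d2)
B=f([(228,355),(245,291),(346,320),(330,386)],330,140,5)
print(onz('top',B,.025).mean(0)); 
# top views of neighbours
print('orange',onz('top',[[360,233]],.025),'tin',onz('top',[[378,171]],.022),'stamp',onz('top',[[433,184]],.065))
print('blk ',R.from_rotvec([-0.45184512, -3.10867811,  0.00365474]).as_matrix())
```

```text
[0.422  0.4445 0.4559 0.276  0.5679 0.299  0.5365 0.4646] [0.4956 0.371  0.08  ] [np.float64(0.11626857191345606), np.float64(0.17185223243658193), np.float64(0.11436643795899838), np.float64(0.16853447088615445)]
yaw 11.054002797113707
[0.42   0.4396 0.4539 0.2759 0.5632 0.3041 0.5331 0.4658] [0.4925 0.3713 0.08  ] [np.float64(0.11611032126413301), np.float64(0.1671975098037844), np.float64(0.11291352744549632), np.float64(0.16450911611450422)]
yaw 11.125809838989232
flap [0.5447 0.4676 0.2358] [0.5446 0.4676 0.2358]
flap [0.5779 0.2999 0.2366] [0.5779 0.2999 0.2366]
[ 0.4724 -0.2064  0.025 ]
orange [[ 0.3944 -0.1261  0.025 ]] tin [[ 0.5822 -0.1798  0.022 ]] stamp [[ 0.5379 -0.3347  0.065 ]]
blk  [[-0.9586  0.2847 -0.0006]
 [ 0.2847  0.9586 -0.0023]
 [-0.0001 -0.0023 -1.    ]]
```

```bash
python3 -m pendant '{"turn":[[0,0,0],[0,0,0],[0,0,0],[0,0,0],[0,0,0],[0,0,0],[0,0,-2],[0,0,-2],[0,0,-2],[0,0,-2]],"travel":[[-0.052,-0.033,0],[-0.104,-0.066,0],[-0.156,-0.098,0],[-0.208,-0.131,0],[-0.26,-0.164,0],[-0.312,-0.196,0],[-0.342,-0.25,0],[-0.372,-0.305,0],[-0.402,-0.36,0],[-0.431,-0.42,0]],"fingers":[0.0854,0.0854,0.0854,0.0854,0.0854,0.0854,0.0854,0.0854,0.0854,0.0854]}' 60
cat > go.py <<'E'
from h import *
import sys
np.set_printoptions(precision=4,suppress=True)
def rel(p,yaw=None,lean=0):
    """tool y at world angle 90+yaw deg, lean: tips forward(+x of yaw frame) by lean deg"""
    o=bot.get_obs();M=R.from_rotvec(o['tcp_rot']).as_matrix()
    print('pos',o['position'],'t',o['time'],'q',o['q']);print('travel',M.T@(np.array(p)-o['position']))
    if yaw is not None:
        G=(R.from_euler('z',yaw,degrees=True)*R.from_matrix([[-1,0,0],[0,1,0],[0,0,-1]])*R.from_euler('y',-lean,degrees=True)).as_matrix()
        print('zaxis',G[:,2],'turn',np.degrees(R.from_matrix(M.T@G).as_rotvec()))
E
python3 - <<'E'
from go import *
rel([.472,-.206,.27],-14.5)
E
```

```text
time: 1.4
position: [0.4495, 0.0044, 0.4046]
tcp_rot: [0.397, 3.116, 0.001]
force: [0.8, -0.5, -0.4]
gripper_width: 1.0
pos [0.4495 0.0044 0.4046] t 1.4 q [-0.4968  0.1041  0.4935  1.7814 -0.0519  1.2683  1.3273]
travel [-0.0745 -0.1981  0.1346]
zaxis [ 0.  0. -1.] turn [ 0.0249  0.0199 -0.0185]
```

```bash
python3 -m pendant '{"turn":[[0,0,0],[0,0,0],[0,0,0],[0,0,0],[0,0,0],[0,0,0],[0,0,0],[0,0,0],[0,0,0],[0,0,0]],"travel":[[-0.015,-0.04,0.02],[-0.03,-0.08,0.04],[-0.045,-0.12,0.06],[-0.06,-0.16,0.09],[-0.075,-0.198,0.115],[-0.075,-0.198,0.134],[-0.075,-0.198,0.134],[-0.075,-0.198,0.134],[-0.075,-0.198,0.134],[-0.075,-0.198,0.134]],"fingers":[0.0854,0.0854,0.0854,0.0854,0.0854,0.0854,0.0854,0.0854,0.0854,0.0854]}' 60
python3 - <<'E'
from go import *
o=bot.get_obs();im=bot.read_camera('wrist')[:,:,::-1];cv2.imwrite('pics/w1.png',im)
print(o['position'],o['q'],proj('wrist',[[.472,-.206,.025]],o))
E
```

```text
time: 2.65
position: [0.4728, -0.2038, 0.2715]
tcp_rot: [0.396, 3.115, 0.0]
force: [0.1, -0.4, -1.4]
gripper_width: 0.999
[ 0.4728 -0.2038  0.2715] [-0.0941  0.4     0.605   1.8148 -0.266   1.0067  1.9354] [[317.5763 207.2548]]
```

View pics/w1.png

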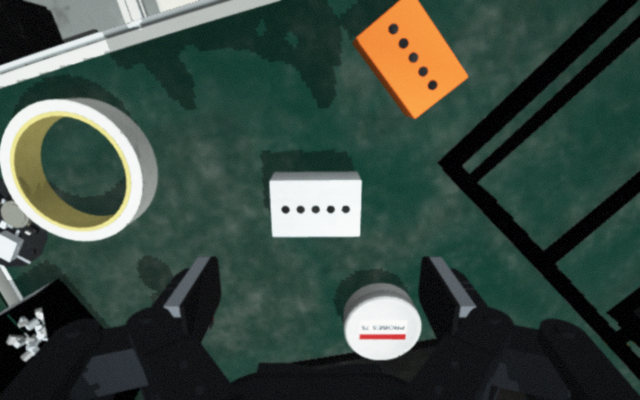

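Run:
```python
from go import *
print(bot.tcp_to_tips)
o=bot.get_obs();p=onz('wrist',[[316.,204.7]],.025,o)
im=cv2.imread('pics/w1.png');g=cv2.cvtColor(im,6);m=(g>150).astype(np.uint8);m[:,:250]=0;m[:,380:]=0;m[:170]=0;m[250:]=0
k=max(cv2.findContours(m,0,1)[0],key=cv2.contourArea);r=cv2.minAreaRect(k);print(r,cv2.boundingRect(k));
p=onz('wrist',[[315.7,209.3]],.025,o)[0];print(p)
rel([p[0],p[1],.176],-14.5)
```

```text
0.1734
((315.0, 207.5), (57.0, 92.0), 90.0) (269, 179, 93, 58)
[ 0.4728 -0.2076  0.025 ]
pos [ 0.4727 -0.2039  0.2714] t 2.7 q [-0.0939  0.4002  0.605   1.815  -0.266   1.0067  1.9354]
travel [-0.001  -0.0036  0.0954]
zaxis [ 0.  0. -1.] turn [0.0151 0.0783 0.0081]
```

```bash
python3 -m pendant '{"turn":[[0,0,0],[0,0,0],[0,0,0],[0,0,0],[0,0,0],[0,0,0],[0,0,0],[0,0,0],[0,0,0],[0,0,0]],"travel":[[-0.001,-0.0035,0.03],[-0.001,-0.0035,0.06],[-0.001,-0.0035,0.08],[-0.001,-0.0035,0.093],[-0.001,-0.0035,0.095],[-0.001,-0.0035,0.095],[-0.001,-0.0035,0.095],[-0.001,-0.0035,0.095],[-0.001,-0.0035,0.095],[-0.001,-0.0035,0.095]],"fingers":[0.0854,0.0854,0.0854,0.0854,0.0854,0.05,0.05,0.05,0.05,0.05]}' 60
python3 - <<'E'
from go import *
rel([.40,.0,.40],-3)
E
```

```text
time: 3.95
position: [0.4732, -0.2083, 0.177]
tcp_rot: [0.397, 3.114, -0.001]
force: [-0.1, 0.8, 5.0]
gripper_width: 0.684
pos [ 0.4732 -0.2083  0.177 ] t 3.95 q [-0.0257  0.5397  0.5385  1.8901 -0.3734  0.8092  2.0281]
travel [ 0.1225  0.1832 -0.2234]
zaxis [ 0.  0. -1.] turn [ -0.0199   0.1615 -11.5435]
```

```bash
python3 -m pendant '{"turn":[[0,0,0],[0,0,0],[0,0,0],[0,0,-3],[0,0,-6],[0,0,-9],[0,0,-12],[0,0,-16],[0,0,-19],[0,0,-22]],"travel":[[0,0,-0.03],[0,0,-0.08],[0.02,0.03,-0.13],[0.04,0.07,-0.17],[0.065,0.115,-0.2],[0.085,0.155,-0.223],[0.104,0.19,-0.223],[0.11,0.24,-0.223],[0.117,0.295,-0.223],[0.124,0.348,-0.223]],"fingers":[0.05,0.05,0.05,0.05,0.05,0.05,0.05,0.05,0.05,0.05]}' 60
python3 - <<'E'
from go import *
rel([.482,.369,.35],11.1)
E
```

```text
time: 5.2
position: [0.4394, 0.1616, 0.3984]
tcp_rot: [0.207, -3.134, -0.0]
force: [0.6, -0.1, -1.2]
gripper_width: 0.692
pos [0.4394 0.1616 0.3984] t 5.2 q [-0.6991  0.1474  0.3527  1.744  -0.0535  1.2599  1.369 ]
travel [-0.0695  0.2     0.0484]
zaxis [ 0.  0. -1.] turn [ 0.0075 -0.0213 -3.5549]
```

```bash
python3 -m pendant '{"turn":[[0,0,0],[0,0,-1],[0,0,-2],[0,0,-3],[0,0,-3.5],[0,0,-3.5],[0,0,-3.5],[0,0,-3.5],[0,0,-3.5],[0,0,-3.5]],"travel":[[-0.01,0.04,0],[-0.025,0.08,0.01],[-0.04,0.12,0.02],[-0.055,0.16,0.035],[-0.069,0.2,0.048],[-0.069,0.2,0.048],[-0.069,0.2,0.048],[-0.069,0.2,0.048],[-0.069,0.2,0.048],[-0.069,0.2,0.048]],"fingers":[0.05,0.05,0.05,0.05,0.05,0.05,0.05,0.05,0.05,0.05]}' 60
python3 - <<'E'
from go import *
rel([.482,.369,.192],11.1)
im=bot.read_camera('wrist')[:,:,::-1];cv2.imwrite('pics/w2.png',im)
E
```

```text
time: 6.45
position: [0.4824, 0.3668, 0.3513]
tcp_rot: [-0.298, 3.127, 0.001]
force: [-0.2, -0.3, -1.7]
gripper_width: 0.686
pos [0.4824 0.3668 0.3513] t 6.45 q [-0.8509  0.462   0.2533  1.4419 -0.118   1.2519  1.175 ]
travel [0.0001 0.0022 0.1593]
zaxis [ 0.  0. -1.] turn [ 0.0229  0.0369 -0.1998]
```

View pics/w2.png

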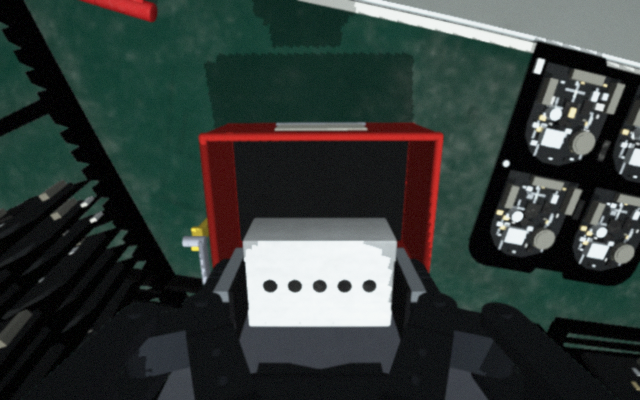

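```bash
python3 -m pendant '{"turn":[[0,0,0],[0,0,0],[0,0,0],[0,0,0],[0,0,0],[0,0,0],[0,0,0],[0,0,0],[0,0,0],[0,0,0]],"travel":[[0,0.002,0.04],[0,0.002,0.08],[0,0.002,0.115],[0,0.002,0.14],[0,0.002,0.155],[0,0.002,0.157],[0,0.002,0.157],[0,0.002,0.157],[0,0.002,0.157],[0,0.002,0.157]],"fingers":[0.05,0.05,0.05,0.05,0.05,0.05,0.05,0.075,0.075,0.075]}' 60
python3 - <<'E'
from go import *
rel([.45,.363,.36],11.1)
E
```

```text
time: 7.75
position: [0.4821, 0.3695, 0.1944]
tcp_rot: [-0.3, 3.126, 0.001]
force: [1.0, -0.6, -0.0]
gripper_width: 0.875
pos [0.4821 0.3695 0.1944] t 7.75 q [-0.8349  0.6198  0.2228  1.6076 -0.1608  0.9308  1.2059]
travel [ 0.0326 -0.0002 -0.1656]
zaxis [ 0.  0. -1.] turn [ 0.039   0.0672 -0.1442]
```

```bash
python3 - <<'E'
from go import *
rel([.439,.360,.3525],11.1,30)
E
python3 -m pendant '{"turn":[[0,0,0],[0,0,0],[0,0,0],[0,-8,0],[0,-16,0],[0,-24,0],[0,-30,0],[0,-30,0],[0,-30,0],[0,-30,0]],"travel":[[0,0,-0.03],[0.01,0,-0.09],[0.025,0,-0.14],[0.035,0,-0.158],[0.044,0,-0.158],[0.044,0,-0.158],[0.044,0,-0.158],[0.044,0,-0.158],[0.044,0,-0.158],[0.044,0,-0.158]],"fingers":[0.0854,0.0854,0.0854,0.04,0,0,0,0,0,0]}' 30
python3 - <<'E'
from go import *
print(bot.tcp_to_tips)
rel([.439,.360,.3525],11.1,30)
im=bot.read_camera('wrist')[:,:,::-1];cv2.imwrite('pics/w3.png',im)
s=bot.read_camera('scene')[:,:,::-1];cv2.imwrite('pics/s3.png',cv2.resize(s[150:330,150:390],None,fx=3.3,fy=3.3,interpolation=2))
E
```

```text
pos [0.4821 0.3695 0.1944] t 7.75 q [-0.8349  0.6198  0.2228  1.6076 -0.1608  0.9308  1.2059]
travel [ 0.044  -0.0011 -0.1581]
zaxis [ 0.4906  0.0963 -0.866 ] turn [  0.0003 -29.9328  -0.1511]
time: 9.0
position: [0.4393, 0.3609, 0.352]
tcp_rot: [-0.249, 2.608, 0.067]
force: [0.6, 0.2, -0.7]
gripper_width: 0.001
0.1734
pos [0.4393 0.3609 0.352 ] t 9.0 q [-1.1272  0.2503  0.3731  1.8129  0.3117  0.6772  0.7735]
travel [ 0.0001 -0.0009 -0.0007]
zaxis [ 0.4906  0.0963 -0.866 ] turn [-0.0918 -0.0148 -0.185 ]
```

View pics/w3.png

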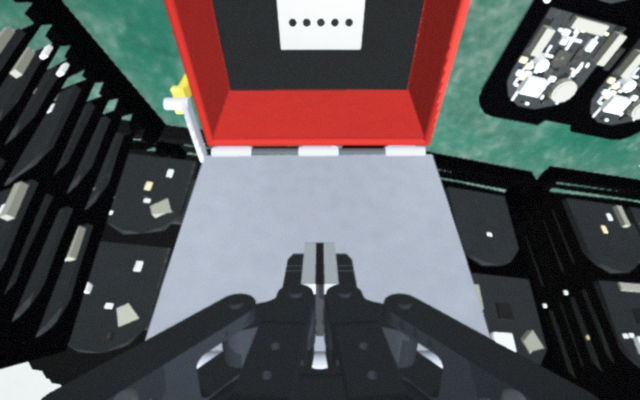

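View pics/s3.png

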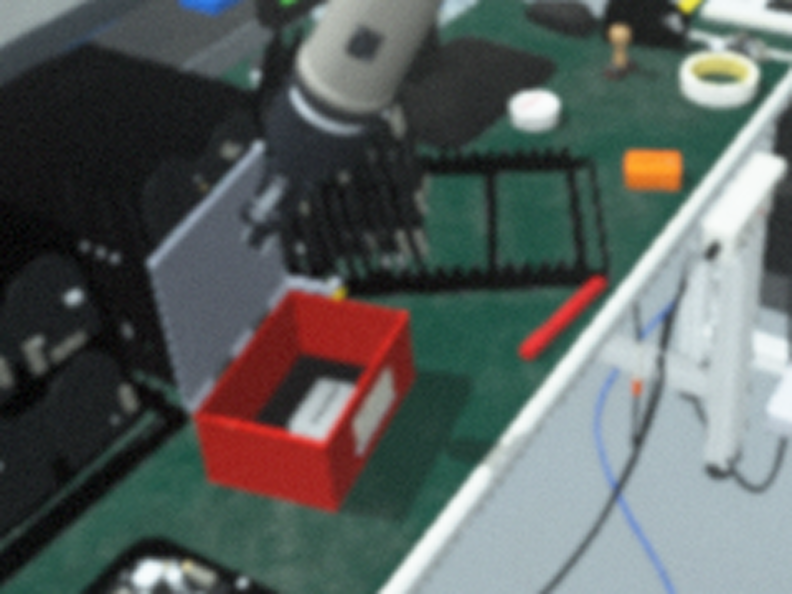

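The block is in the box on the floor, at wrist (320,22). The prop is still at (180,85) and the flap is upright with its middle ahead of the fingers. Next I'll work out the path of the fingers.

```bash
cat > path.py <<'E'
from go import *
C=np.array([.494,.371]);yw=np.radians(11.1);ex=np.array([np.cos(yw),np.sin(yw)])
def tcp(phi,th=30.,r=.125,s=.025,hw=.011):
    p=np.radians(phi);t=np.radians(th)
    n=np.array([np.cos(t),np.sin(t)]);d=np.array([np.sin(t),-np.cos(t)]);H=np.array([.064,.084])
    if phi>90-th: tip=H+r*np.array([-np.cos(p),np.sin(p)])+.0015*np.array([-np.sin(p),-np.cos(p)])
    else: tip=H+.15*np.array([-np.cos(p),np.sin(p)])-.004*n+s*d
    q=tip-hw*n-.1734*d
    return np.r_[C+ex*q[0],q[1]],q
def table(phis,th=30.,**k):
    o=bot.get_obs();M=R.from_rotvec(o['tcp_rot']).as_matrix()
    rel([0,0,0],11.1,th)
    for f in phis:
        p,q=tcp(f,th,**k);print(f,'q',q,'travel',M.T@(p-o['position']))
E
python3 -c "
from path import *
table([91.7,94,97.4,98.5,100,95,90,85,80,75,70,65,60,55,50,40,30,20,10,0,-3])"
```

```text
pos [0.4392 0.3609 0.3518] t 9.1 q [-1.1274  0.2503  0.3731  1.8132  0.3121  0.6768  0.7731]
travel [ 0.6085 -0.2713  0.055 ]
zaxis [ 0.4906  0.0963 -0.866 ] turn [-0.0956 -0.0087 -0.1713]
91.7 q [-0.03    0.3537] travel [-0.0232 -0.0006  0.0113]
94 q [-0.025   0.3535] travel [-0.0274 -0.0005  0.0139]
97.4 q [-0.0176  0.3528] travel [-0.0335 -0.0005  0.0182]
98.5 q [-0.0152  0.3525] travel [-0.0354 -0.0005  0.0196]
100 q [-0.012  0.352] travel [-0.038  -0.0005  0.0217]
95 q [-0.0228  0.3533] travel [-0.0292 -0.0005  0.0151]
90 q [-0.0337  0.3537] travel [-0.02   -0.0006  0.0094]
85 q [-0.0446  0.3531] travel [-0.0102 -0.0006  0.0045]
80 q [-0.0554  0.3515] travel [-0.0001 -0.0006  0.0004]
75 q [-0.066  0.349] travel [ 0.0103 -0.0007 -0.0027]
70 q [-0.0764  0.3456] travel [ 0.021  -0.0007 -0.005 ]
65 q [-0.0864  0.3413] travel [ 0.0318 -0.0008 -0.0062]
60 q [-0.0982  0.3349] travel [ 0.0452 -0.0008 -0.0066]
55 q [-0.1092  0.3279] travel [ 0.0583 -0.0008 -0.006 ]
50 q [-0.1196  0.3199] travel [ 0.0713 -0.0009 -0.0043]
40 q [-0.1381  0.3014] travel [ 0.0965 -0.0009  0.0025]
30 q [-0.1531  0.28  ] travel [ 0.1202 -0.001   0.0135]
20 q [-0.1641  0.2563] travel [ 0.1417 -0.001   0.0285]
10 q [-0.1709  0.2311] travel [ 0.1601 -0.0011  0.047 ]
0 q [-0.1732  0.205 ] travel [ 0.1751 -0.0011  0.0684]
-3 q [-0.173   0.1972] travel [ 0.1789 -0.0011  0.0753]
```

```bash
python3 -m pendant '{"turn":[[0,0,0],[0,0,0],[0,0,0],[0,0,0],[0,0,0],[0,0,0],[0,0,0],[0,0,0],[0,0,0],[0,0,0]],"travel":[[-0.006,0,0.004],[-0.012,0,0.008],[-0.016,0,0.01],[-0.019,0,0.011],[-0.021,0,0.011],[-0.023,0,0.012],[-0.025,0,0.013],[-0.027,0,0.014],[-0.029,0,0.015],[-0.0295,0,0.0153]],"fingers":[0,0,0,0,0,0,0,0,0,0]}' 30
python3 - <<'E'
from go import *
im=bot.read_camera('wrist')[:,:,::-1];cv2.imwrite('pics/w4.png',im)
print(bot.get_obs()['force'])
E
```

```text
time: 10.35
position: [0.4708, 0.3673, 0.3529]
tcp_rot: [-0.251, 2.609, 0.066]
force: [-4.2, -2.1, 1.1]
gripper_width: -0.001
[-4.1944 -1.0458  1.6638]
```

View pics/w4.png

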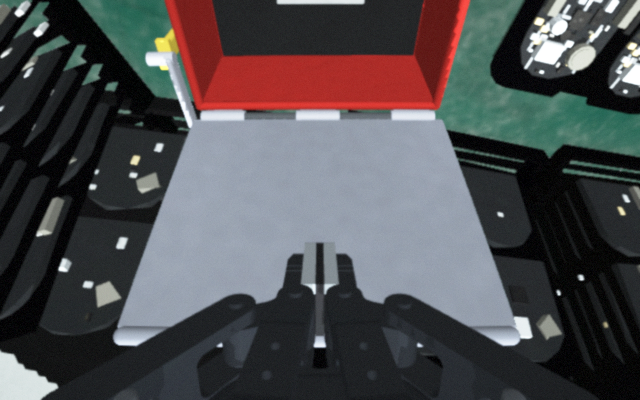

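```bash
python3 -m pendant '{"turn":[[0,0,0],[0,0,0],[0,0,0],[0,0,0],[0,0,0],[0,0,0],[0,0,0],[0,0,0],[0,0,0],[0,0,0]],"travel":[[-0.001,0,0.001],[-0.002,0,0.0015],[-0.003,0,0.002],[-0.004,0,0.003],[-0.005,0,0.0035],[-0.006,0,0.0043],[-0.0065,0,0.0046],[-0.007,0,0.005],[-0.007,0,0.005],[-0.007,0,0.005]],"fingers":[0,0,0,0,0,0,0,0,0,0]}' 30
python3 - <<'E'
from go import *
im=bot.read_camera('wrist')[:,:,::-1];cv2.imwrite('pics/w5.png',im)
print(bot.get_obs()['force'],bot.get_obs()['position'])
E
```

```text
time: 11.65
position: [0.4796, 0.369, 0.3522]
tcp_rot: [-0.25, 2.608, 0.067]
force: [-5.3, -0.5, 0.5]
gripper_width: 0.003
[-4.23   -1.7395  1.4275] [0.4796 0.369  0.3523]
```

View pics/w5.png

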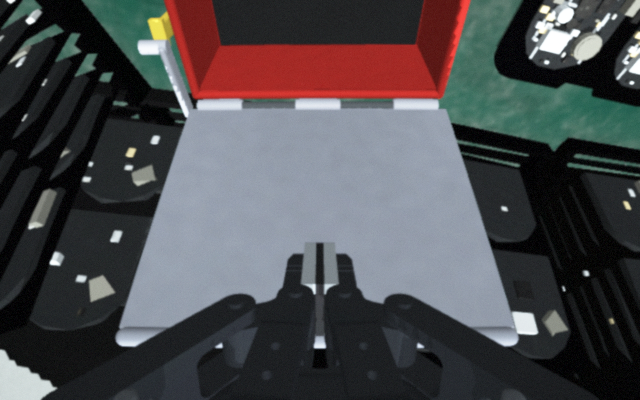

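Run:
```python
import cv2,numpy as np
a=[cv2.resize(cv2.imread(f'pics/w{i}.png')[y:y+80,130:220],None,fx=2.9*1,fy=5,interpolation=2) for i,y in((3,60),(4,20),(5,5))]
cv2.imwrite('pics/prop.png',np.hstack(a))
```

```text
(no output)
```

View pics/prop.png

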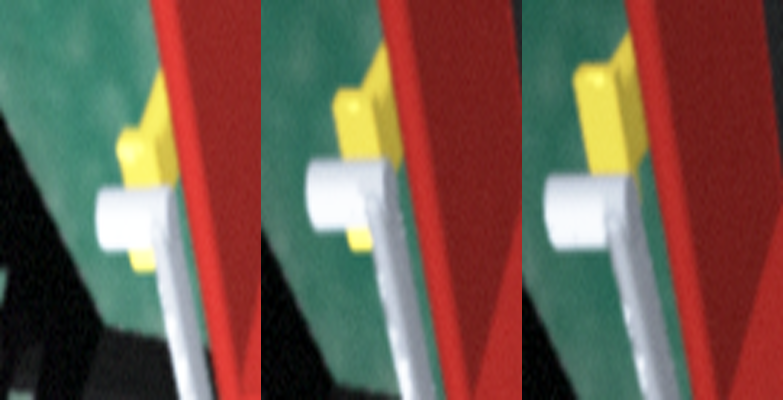

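```bash
python3 -m pendant '{"turn":[[0,0,0],[0,0,0],[0,0,0],[0,0,0],[0,0,0],[0,0,0],[0,0,0],[0,0,0],[0,0,0],[0,0,0]],"travel":[[-0.0005,0,0.0004],[-0.001,0,0.0007],[-0.0015,0,0.001],[-0.002,0,0.0014],[-0.0025,0,0.0018],[-0.003,0,0.0021],[-0.0035,0,0.0025],[-0.0035,0,0.0025],[-0.0035,0,0.0025],[-0.0035,0,0.0025]],"fingers":[0,0,0,0,0,0,0,0,0,0]}' 30
python3 - <<'E'
from go import *
im=bot.read_camera('wrist')[:,:,::-1];cv2.imwrite('pics/w6.png',im)
print(bot.get_obs()['force'],bot.get_obs()['position'])
cv2.imwrite('pics/prop2.png',cv2.resize(im[0:100,100:230],None,fx=5,fy=5,interpolation=2))
E
```

```text
time: 12.95
position: [0.4837, 0.3698, 0.3518]
tcp_rot: [-0.25, 2.608, 0.067]
force: [-5.4, 0.6, 0.0]
gripper_width: 0.003
[-5.4171 -0.1486 -0.9807] [0.4838 0.3698 0.3518]
```

View pics/prop2.png

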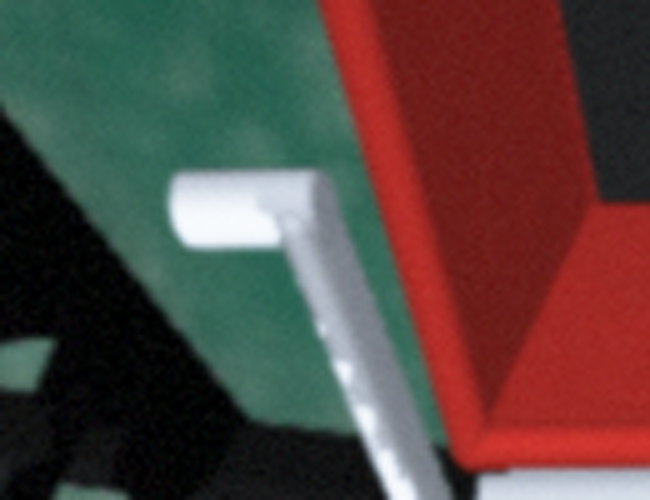

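The prop has sprung forward out of view, leaving the pin clear at about (235,210) of the crop. Contact is about 5 N. Now I'll ease the flap down.

```bash
python3 -c "
from path import *
table([100,95,90,85,80,75,70,65,60,55,50])"
```

```text
pos [0.4838 0.3698 0.3518] t 13.0 q [-1.046   0.3268  0.3563  1.7128  0.2376  0.6801  0.8773]
travel [ 0.6481 -0.271   0.0323]
zaxis [ 0.4906  0.0963 -0.866 ] turn [-0.0746 -0.0219 -0.1182]
100 q [-0.012  0.352] travel [ 0.0014 -0.0008 -0.0011]
95 q [-0.0228  0.3533] travel [ 0.0101 -0.0008 -0.0076]
90 q [-0.0337  0.3537] travel [ 0.0194 -0.0008 -0.0133]
85 q [-0.0446  0.3531] travel [ 0.0291 -0.0009 -0.0182]
80 q [-0.0554  0.3515] travel [ 0.0392 -0.0009 -0.0223]
75 q [-0.066  0.349] travel [ 0.0497 -0.0009 -0.0254]
70 q [-0.0764  0.3456] travel [ 0.0603 -0.0009 -0.0277]
65 q [-0.0864  0.3413] travel [ 0.0712 -0.001  -0.029 ]
60 q [-0.0982  0.3349] travel [ 0.0846 -0.001  -0.0293]
55 q [-0.1092  0.3279] travel [ 0.0976 -0.001  -0.0287]
50 q [-0.1196  0.3199] travel [ 0.1106 -0.001  -0.027 ]
```

```bash
python3 -m pendant '{"turn":[[0,0,0],[0,0,0],[0,0,0],[0,0,0],[0,0,0],[0,0,0],[0,0,0],[0,0,0],[0,0,0],[0,0,0]],"travel":[[0.002,0,-0.0015],[0.006,0,-0.0045],[0.010,0,-0.0075],[0.015,0,-0.0105],[0.0195,0,-0.0133],[0.0243,0,-0.0158],[0.029,0,-0.0182],[0.034,0,-0.0203],[0.039,0,-0.0222],[0.042,0,-0.0232]],"fingers":[0,0,0,0,0,0,0,0,0,0]}' 30
python3 - <<'E'
from path import *
im=bot.read_camera('wrist')[:,:,::-1];cv2.imwrite('pics/w7.png',im)
print(bot.get_obs()['force'])
table([80,75,70,65,60,55,50])
E
```

```text
time: 14.25
position: [0.4366, 0.3603, 0.3509]
tcp_rot: [-0.25, 2.608, 0.066]
force: [-3.7, -0.1, -4.8]
gripper_width: 0.0
[-3.9649 -1.6585 -2.7587]
pos [0.4363 0.3603 0.3508] t 14.3 q [-1.1334  0.2465  0.375   1.8208  0.3166  0.6752  0.7669]
travel [ 0.6056 -0.2707  0.0559]
zaxis [ 0.4906  0.0963 -0.866 ] turn [-0.1033 -0.0389 -0.1219]
80 q [-0.0554  0.3515] travel [-0.0032 -0.0006  0.001 ]
75 q [-0.066  0.349] travel [ 0.0072 -0.0006 -0.0021]
70 q [-0.0764  0.3456] travel [ 0.0179 -0.0006 -0.0044]
65 q [-0.0864  0.3413] travel [ 0.0288 -0.0006 -0.0056]
60 q [-0.0982  0.3349] travel [ 0.0422 -0.0007 -0.006 ]
55 q [-0.1092  0.3279] travel [ 0.0552 -0.0007 -0.0054]
50 q [-0.1196  0.3199] travel [ 0.0682 -0.0007 -0.0037]
```

View pics/w7.png

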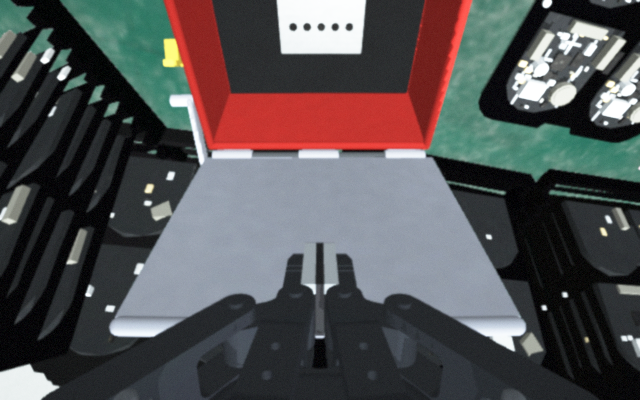

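The flap follows the fingers, and the prop at (172,52) stands clear of the pin at (180,100). I'll continue.

```bash
python3 -m pendant '{"turn":[[0,0,0],[0,0,0],[0,0,0],[0,0,0],[0,0,0],[0,0,0],[0,0,0],[0,0,0],[0,0,0],[0,0,0]],"travel":[[0.003,0,-0.001],[0.008,0,-0.0024],[0.013,0,-0.0034],[0.018,0,-0.0044],[0.023,0,-0.005],[0.028,0,-0.0055],[0.034,0,-0.0058],[0.04,0,-0.006],[0.046,0,-0.0058],[0.051,0,-0.0055]],"fingers":[0,0,0,0,0,0,0,0,0,0]}' 30
python3 - <<'E'
from path import *
im=bot.read_camera('wrist')[:,:,::-1];cv2.imwrite('pics/w8.png',im)
print(bot.get_obs()['force'])
table([55,50,45,40,35,30,25,20])
E
```

```text
time: 15.55
position: [0.3905, 0.3517, 0.3302]
tcp_rot: [-0.25, 2.607, 0.067]
force: [-1.2, -1.4, -4.5]
gripper_width: -0.001
[-2.444  -1.9626 -2.5613]
pos [0.3898 0.3516 0.3297] t 15.6 q [-1.2194  0.1934  0.3853  1.9437  0.4121  0.6379  0.6207]
travel [ 0.5543 -0.2708  0.0613]
zaxis [ 0.4906  0.0963 -0.866 ] turn [-0.0772 -0.0566 -0.0877]
55 q [-0.1092  0.3279] travel [ 0.0038 -0.0011 -0.0001]
50 q [-0.1196  0.3199] travel [ 0.0167 -0.0011  0.0017]
45 q [-0.1293  0.3111] travel [ 0.0295 -0.0011  0.0045]
40 q [-0.1381  0.3014] travel [ 0.042  -0.0011  0.0084]
35 q [-0.1461  0.2911] travel [ 0.0541 -0.0011  0.0135]
30 q [-0.1531  0.28  ] travel [ 0.0657 -0.0011  0.0195]
25 q [-0.1591  0.2684] travel [ 0.0767 -0.0011  0.0266]
20 q [-0.1641  0.2563] travel [ 0.0871 -0.0011  0.0345]
```

View pics/w8.png

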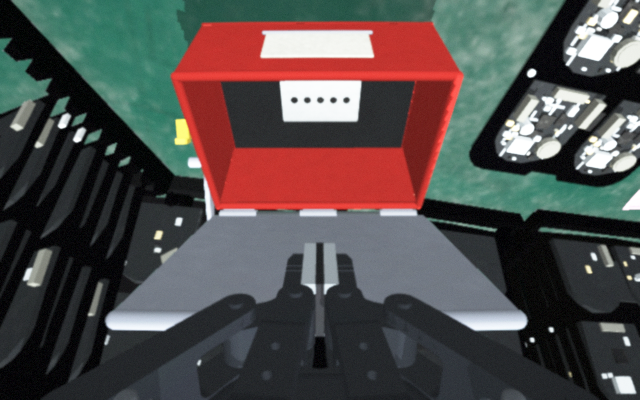

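```bash
python3 -m pendant '{"turn":[[0,0,0],[0,0,0],[0,0,0],[0,0,0],[0,0,0],[0,0,0],[0,0,0],[0,0,0],[0,0,0],[0,0,0]],"travel":[[0.004,0,0],[0.0095,0,0.0005],[0.015,0,0.0015],[0.021,0,0.0025],[0.027,0,0.004],[0.033,0,0.0055],[0.039,0,0.0075],[0.045,0,0.0097],[0.051,0,0.012],[0.056,0,0.0143]],"fingers":[0,0,0,0,0,0,0,0,0,0]}' 30
python3 - <<'E'
from path import *
im=bot.read_camera('wrist')[:,:,::-1];cv2.imwrite('pics/w9.png',im)
print(bot.get_obs()['force'])
table([35,30,25,20,15,10,5,0,-3,-6])
E
```

```text
time: 16.85
position: [0.3499, 0.344, 0.2897]
tcp_rot: [-0.25, 2.607, 0.068]
force: [-1.4, -0.0, -2.5]
gripper_width: -0.005
[-1.9516  0.523  -2.6846]
pos [0.3493 0.3438 0.289 ] t 16.9 q [-1.2993  0.1872  0.3974  2.0715  0.5228  0.5588  0.4405]
travel [ 0.4983 -0.2707  0.0467]
zaxis [ 0.4906  0.0963 -0.866 ] turn [-0.0808 -0.0619 -0.0741]
35 q [-0.1461  0.2911] travel [-0.002  -0.0012 -0.0012]
30 q [-0.1531  0.28  ] travel [ 0.0096 -0.0012  0.0049]
25 q [-0.1591  0.2684] travel [ 0.0206 -0.0012  0.0119]
20 q [-0.1641  0.2563] travel [ 0.031  -0.0012  0.0199]
15 q [-0.1681  0.2438] travel [ 0.0406 -0.0012  0.0287]
10 q [-0.1709  0.2311] travel [ 0.0494 -0.0012  0.0384]
5 q [-0.1726  0.2181] travel [ 0.0574 -0.0012  0.0488]
0 q [-0.1732  0.205 ] travel [ 0.0644 -0.0012  0.0598]
-3 q [-0.173   0.1972] travel [ 0.0681 -0.0012  0.0667]
-6 q [-0.1724  0.1893] travel [ 0.0715 -0.0012  0.0738]
```

View pics/w9.png

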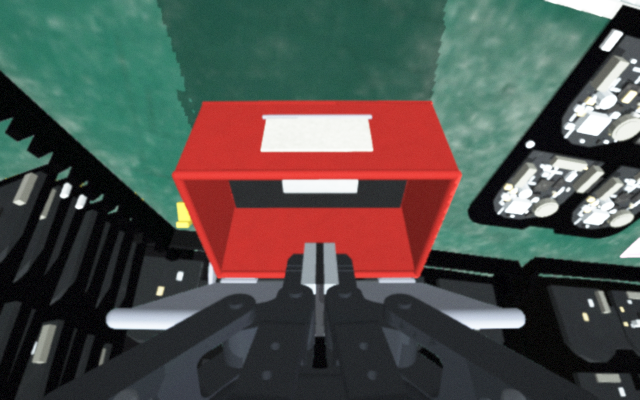

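```bash
python3 -m pendant '{"turn":[[0,0,0],[0,0,0],[0,0,0],[0,0,0],[0,0,0],[0,0,0],[0,0,0],[0,0,0],[0,0,0],[0,0,0]],"travel":[[0.004,0,0.0018],[0.0095,0,0.0049],[0.015,0,0.0083],[0.0205,0,0.012],[0.026,0,0.016],[0.031,0,0.02],[0.036,0,0.0243],[0.0405,0,0.0287],[0.0435,0,0.0317],[0.046,0,0.0345]],"fingers":[0,0,0,0,0,0,0,0,0,0]}' 30
python3 - <<'E'
from path import *
im=bot.read_camera('wrist')[:,:,::-1];cv2.imwrite('pics/w10.png',im)
s=bot.read_camera('scene')[:,:,::-1];cv2.imwrite('pics/s10.png',cv2.resize(s[150:330,150:390],None,fx=3.3,fy=3.3,interpolation=2))
print(bot.get_obs()['force'])
table([12,10,5,0,-3,-6])
E
```

```text
time: 18.15
position: [0.3279, 0.3396, 0.2368]
tcp_rot: [-0.25, 2.608, 0.067]
force: [-1.0, -0.7, -1.7]
gripper_width: -0.002
[-1.3692 -0.2812 -1.0568]
pos [0.3277 0.3395 0.2366] t 18.25 q [-1.3618  0.2528  0.4333  2.1671  0.6313  0.4332  0.2648]
travel [ 0.453  -0.2708  0.0121]
zaxis [ 0.4906  0.0963 -0.866 ] turn [-0.0926 -0.027  -0.0969]
12 q [-0.1699  0.2362] travel [ 0.0008 -0.0011  0.    ]
10 q [-0.1709  0.2311] travel [ 0.0042 -0.0011  0.004 ]
5 q [-0.1726  0.2181] travel [ 0.0122 -0.0011  0.0144]
0 q [-0.1732  0.205 ] travel [ 0.0192 -0.0011  0.0254]
-3 q [-0.173   0.1972] travel [ 0.023  -0.0011  0.0323]
-6 q [-0.1724  0.1893] travel [ 0.0263 -0.0011  0.0394]
```

View pics/w10.png

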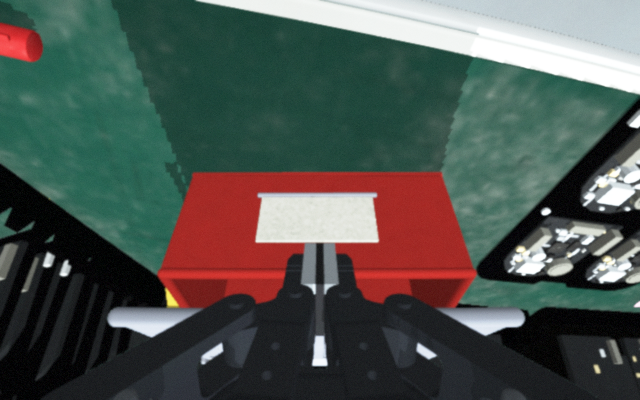

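View pics/s10.png

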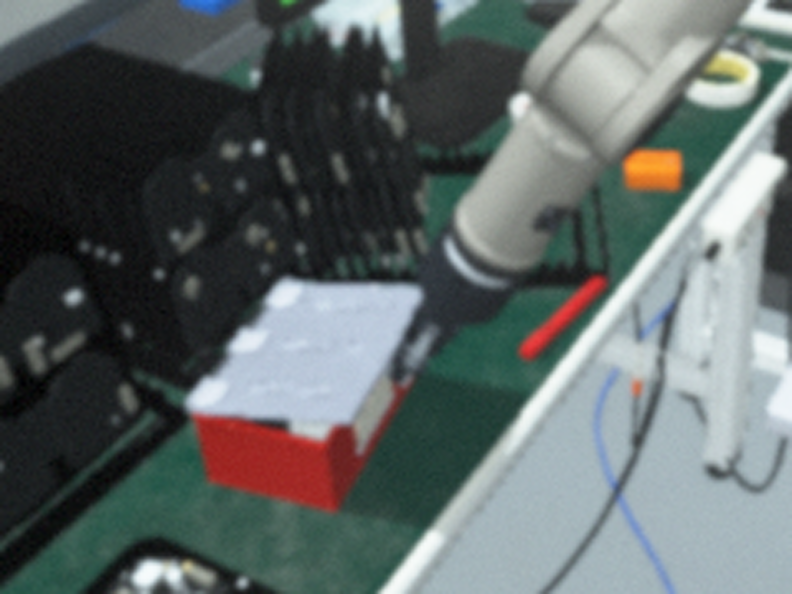

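```bash
python3 -m pendant '{"turn":[[0,0,0],[0,0,0],[0,0,0],[0,0,0],[0,0,0],[0,0,0],[0,0,0],[0,0,0],[0,0,0],[0,0,0]],"travel":[[0.002,0,0.0017],[0.0042,0,0.004],[0.006,0,0.006],[0.0077,0,0.0083],[0.0093,0,0.0105],[0.0108,0,0.0125],[0.0122,0,0.0145],[0.0136,0,0.0166],[0.015,0,0.0187],[0.016,0,0.0205]],"fingers":[0,0,0,0,0,0,0,0,0,0]}' 30
python3 - <<'E'
from path import *
im=bot.read_camera('wrist')[:,:,::-1];cv2.imwrite('pics/w11.png',im)
s=bot.read_camera('scene')[:,:,::-1];cv2.imwrite('pics/s11.png',cv2.resize(s[200:320,190:310],None,fx=5,fy=5,interpolation=2))
print(bot.get_obs()['force'])
table([5,0,-3,-6,-9,-12])
E
```

```text
time: 19.5
position: [0.3244, 0.339, 0.2111]
tcp_rot: [-0.25, 2.608, 0.067]
force: [-0.9, -0.4, -1.4]
gripper_width: -0.001
[-1.1313 -0.491  -1.8593]
pos [0.3243 0.3389 0.211 ] t 19.6 q [-1.3881  0.3056  0.4632  2.1962  0.6778  0.362   0.1911]
travel [ 0.4371 -0.2709 -0.0085]
zaxis [ 0.4906  0.0963 -0.866 ] turn [-0.0764 -0.0142 -0.0981]
5 q [-0.1726  0.2181] travel [-0.0036 -0.0012 -0.006 ]
0 q [-0.1732  0.205 ] travel [ 0.0034 -0.0012  0.005 ]
-3 q [-0.173   0.1972] travel [ 0.0071 -0.0012  0.0119]
-6 q [-0.1724  0.1893] travel [ 0.0105 -0.0012  0.019 ]
-9 q [-0.1713  0.1816] travel [ 0.0135 -0.0012  0.0262]
-12 q [-0.1699  0.1738] travel [ 0.0161 -0.0012  0.0336]
```

View pics/w11.png

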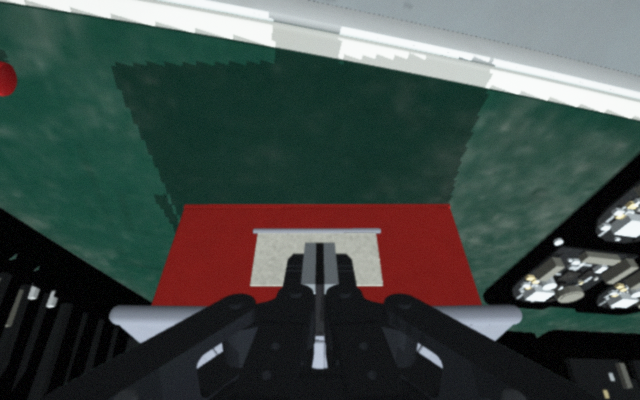

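View pics/s11.png

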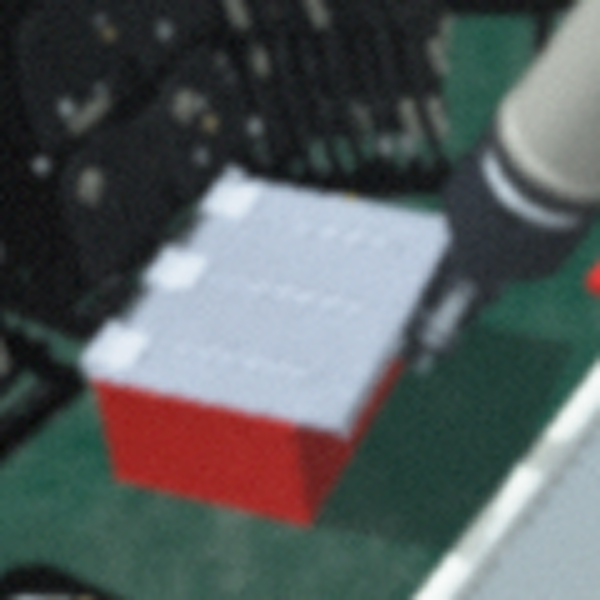

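```bash
python3 -m pendant '{"turn":[[0,0,0],[0,0,0],[0,0,0],[0,0,0],[0,0,0],[0,0,0],[0,0,0],[0,0,0],[0,0,0],[0,0,0]],"travel":[[0.0008,0,0.001],[0.0016,0,0.0022],[0.0024,0,0.0034],[0.0032,0,0.0046],[0.0039,0,0.0058],[0.0046,0,0.007],[0.0053,0,0.0082],[0.006,0,0.0094],[0.0066,0,0.0106],[0.0072,0,0.0118]],"fingers":[0,0,0,0,0,0,0,0,0,0]}' 30
python3 - <<'E'
from path import *
im=bot.read_camera('wrist')[:,:,::-1];cv2.imwrite('pics/w12.png',im)
s=bot.read_camera('scene')[:,:,::-1];cv2.imwrite('pics/s12.png',cv2.resize(s[200:320,190:310],None,fx=5,fy=5,interpolation=2))
print(bot.get_obs()['force'])
table([-3,-6])
E
```

```text
time: 20.85
position: [0.3241, 0.3388, 0.1974]
tcp_rot: [-0.25, 2.608, 0.067]
force: [-1.0, -0.5, 0.4]
gripper_width: 0.002
[ 0.0637 -0.7892 -0.0838]
pos [0.324  0.3388 0.1973] t 20.95 q [-1.4018  0.3389  0.4829  2.2076  0.7005  0.3213  0.1548]
travel [ 0.43   -0.2709 -0.0203]
zaxis [ 0.4906  0.0963 -0.866 ] turn [-0.0846 -0.0085 -0.1124]
-3 q [-0.173   0.1972] travel [ 0.0001 -0.0011  0.0001]
-6 q [-0.1724  0.1893] travel [ 0.0034 -0.0011  0.0072]
```

View pics/w12.png

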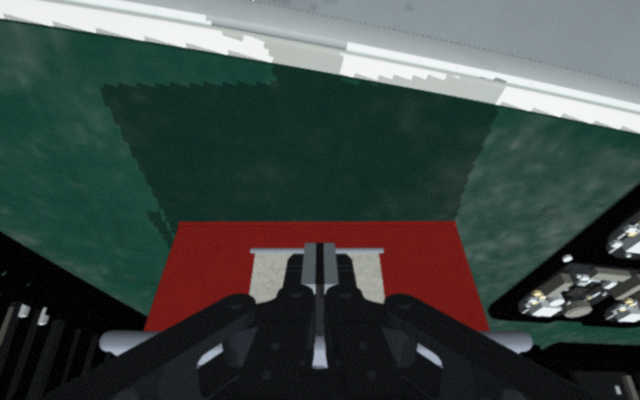

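View pics/s12.png

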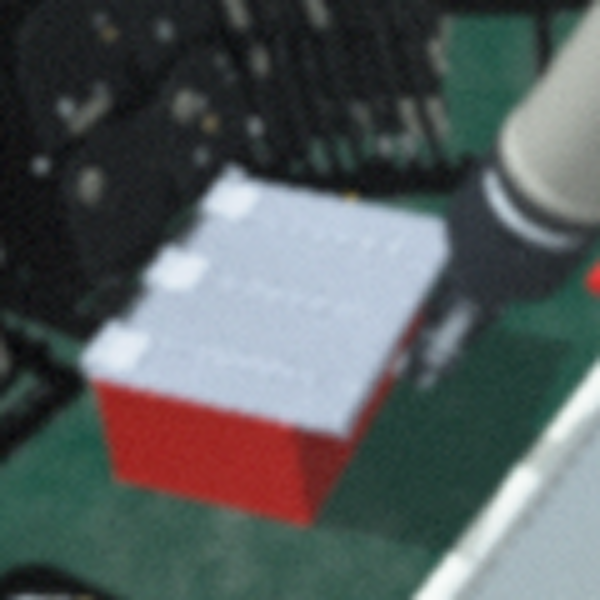

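The flap is level: the scene view changed almost nothing from the last step, and contact force fell to about 0. I'll back away level, then rise.

```bash
python3 -m pendant '{"turn":[[0,0,0],[0,0,0],[0,0,0],[0,0,0],[0,2,0],[0,5,0],[0,8,0],[0,12,0],[0,16,0],[0,20,0]],"travel":[[0.002,0,0],[0.005,0,-0.001],[0.01,0,-0.004],[0.02,0,-0.01],[0.032,0,-0.017],[0.034,0,-0.034],[0.025,0,-0.06],[0.01,0,-0.09],[-0.01,0,-0.125],[-0.03,0,-0.16]],"fingers":[0,0,0,0,0,0,0,0,0,0]}' 30
python3 - <<'E'
from path import *
t=bot.read_camera('top')[:,:,::-1];cv2.imwrite('pics/t13.png',t);cv2.imwrite('pics/t13c.png',cv2.resize(t[130:260,120:280],None,fx=4.5,fy=4.5,interpolation=2))
s=bot.read_camera('scene')[:,:,::-1];cv2.imwrite('pics/s13.png',cv2.resize(s[150:330,170:400],None,fx=3.3,fy=3.3,interpolation=2))
print(bot.get_obs())
E
```

```text
time: 22.2
position: [0.2705, 0.3281, 0.3523]
tcp_rot: [-0.284, 2.957, 0.025]
force: [0.7, 0.7, -1.2]
gripper_width: -0.003
{'time': 22.3, 'q': array([-1.2289,  0.0415,  0.2639,  1.972 ,  0.1308,  0.9981,  0.7304]), 'qd': array([-0.0127,  0.0386, -0.003 ,  0.094 ,  0.0288, -0.0644, -0.0382]), 'joint_efforts': array([  0.0131, -23.5975,   0.1198, -21.7511,   0.2946,   0.0241,
         0.24  ]), 'position': array([0.2726, 0.3299, 0.3557]), 'tcp_rot': array([-0.2798,  2.9488,  0.0375]), 'force': array([0.3699, 1.0466, 0.2481]), 'ft_torque': array([ 0.0064,  0.0806, -0.0583]), 'gripper_width': -0.0018447477292305428}
```

View pics/t13.png

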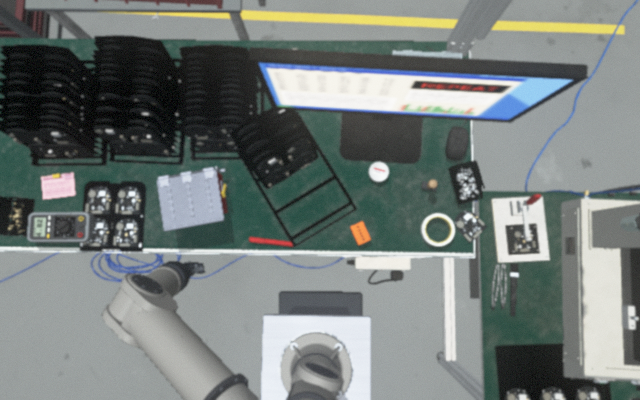

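View pics/s13.png

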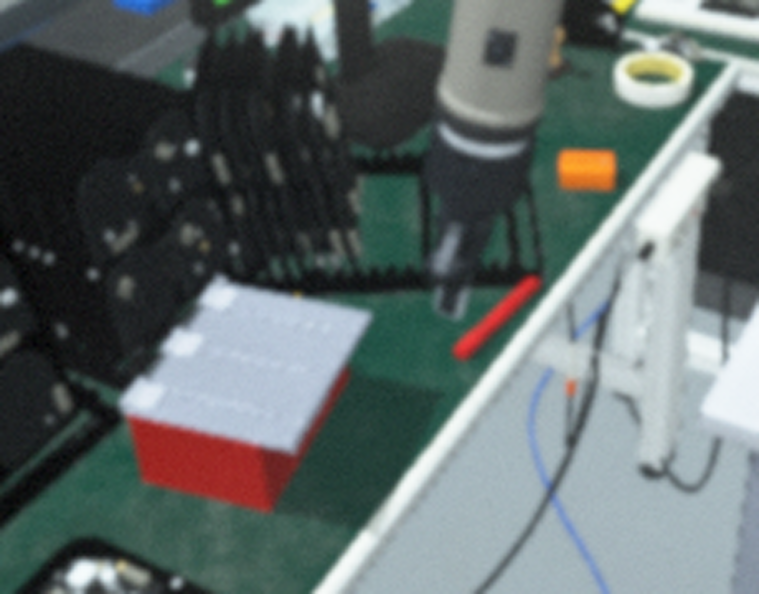

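Run:
```python
from path import *
ey=np.array([-ex[1],ex[0]])
for ph in(0,3,6):
    p=np.radians(ph);x=.064-.15*np.cos(p);z=.084+.15*np.sin(p)
    P=[np.r_[C+ex*x+ey*s,z] for s in(.087,-.087)]
    print(ph,'top',proj('top',P).ravel(),'scene crop',((proj('scene',P)-[170,150])*3.3).ravel())
a=cv2.imread('pics/t0.png') if 0 else cv2.imread('pics/top0.png');b=cv2.imread('pics/t13.png')
d=cv2.absdiff(a,b)[120:245,235:490].max(2);print('changed px outside box',[(x+235,y+120,w,h) for x,y,w,h in map(cv2.boundingRect,cv2.findContours((cv2.medianBlur(d,3)>40).astype(np.uint8),0,1)[0])])
```

```text
0 top [163.5889 230.0891 223.4988 219.1525] scene crop [287.9917 448.4569 370.4548 311.2552]
3 top [162.6089 229.8878 222.8726 218.8871] scene crop [286.7802 441.3151 369.6897 304.4774]
6 top [161.5999 229.5416 222.2183 218.477 ] scene crop [285.0838 434.0236 368.4932 297.5844]
changed px outside box [(375, 198, 25, 19)]
```

View pics/t13c.png

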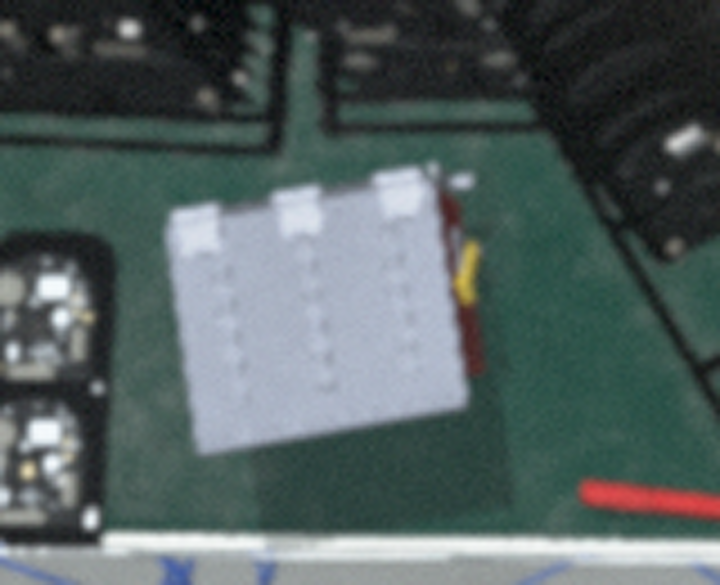

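The flap's free-edge corners, at about (296,450) and (372,317) in the scene crop, match the 0° prediction and not the 3° one. On the rest of the bench, the only change from the first picture is the missing block.

```bash
python3 -c "
from plant import bot
print(bot.get_obs()['time'],bot.hand_in())"
```

```text
the job is handed in; nothing more can be done
22.3 None
```

The drilled aluminium block is in the red reject box, the flap is shut, and I handed the job in at 22.3 s of the 64 s allowed.

- **Block:** I gripped it across its 60 mm length and released it about 10 mm above the box floor. The wrist and scene pictures showed it lying inside.
- **Prop:** I pushed the flap back with the closed fingers, at about 5 N. My estimate of where 1.70 rad lay was a few degrees off: at that point the prop had not released. A further 3.5 mm or so of push sprang it clear, and a picture confirmed this.
- **Flap:** I eased it down with the fingers leaning 30°, over about 8 s. Contact force stayed within about 6 N and fell to zero as the flap came to rest. I saw no jump in the pictures or force readings taken between steps.
- **Last checks:** The flap edge matches the prediction for shut to a few pixels and clearly not for 3° open. The fingers are clear of everything. In the part of the top picture that holds the things on the bench beside the box, the only change is the missing block. Nothing failed in these checks.

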